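# Shut the gas and swing the sampling arm to the red-capped vial

## Robot

A 6-joint arm with a two-finger parallel gripper is mounted at the origin on the work surface; the furniture and walls round the work are solid. World frame = base frame: x ahead of the robot, y to its left, z up, the work surface at z = 0. Lengths are in m, angles in rad, forces in N, time in s.
With the tool pointing down it reaches from about 0.375 to 0.975 m from the base axis. Payload 3.8 kg.
Tool frame: the origin (TCP) lies on the centre line of the jaws, within the pads' length; the fingertips stand 14 mm ahead of it and the grasp point (between the pads) lies 5 mm behind it; x points along the fingers, y is the direction in which the jaws open and shut, and the axes are right-handed (so a half turn about x gives the same grasp; the last joint's range is limited). The gripper opens to 85 mm and grips with 20 to 120 N. Pads are 22 mm wide; open, the fingers measure 114 mm over their backs; the gripper's body (76 mm by 85 mm) begins 54 mm behind the grasp point. The pads swing forward as they close: fully open they stand 13 mm farther back than shut.
Start: joints at [1.125, 0.264, 1.604, -0, 1.274, -0.037], TCP at [0.268, 0.619, 0.245] pointing down, gripper open.
Joint ranges: [-2.63, 2.63], [-0.94, 2.18], [0.31, 2.57], [-1.31, 4.45], [0, 2.66], [-2.55, 2.55]. Speed limits (rad/s): [2.57, 2.57, 3.14, 3.14, 3.14, 3.14].

## Interface

Orientations are given as a rotation vector (axis times angle).
In Python, from workcell import bot gives the robot as it stands.
- The arm moves only by the shell command python3 -m creep 'ROWS' [FORCE]. ROWS is JSON, a list of rows, each an object with "grip": the finger opening in cm, from 0 to 8.54; "dp": the shift along the tool's x, y, z in cm, a list of three; "rotation": the turn, a rotation vector about the tool's x, y, z in rad, a list of three. A call has 1 to 5 rows; each row is the pose to reach, as a shift and turn from the pose commanded when the call began, along the tool's axes at that moment; what a row does not reach only later rows make up. A row lasts 1/12 s, in which the tool goes at most 41.7 mm and 7.16 degrees, less where a joint would pass 70% of its speed; a pose out of reach is approached as far as the arm can. A call with a gripper value outside its range is refused whole. The fingers move at their own pace and stop on an object; FORCE is the grip in N (left out, the last holds). Time passes only in rows, so rows that repeat a pose let the fingers close. It gives the time, the measured TCP pose, the force and the opening at its end, in the units of the state.
- bot.read_state(): the state, without advancing time (a new reading comes with each control period).
- bot.read_camera(name): name is "side" or "top"; returns (picture, depth): 480x640x3 uint8, red, green, blue; 480x640 float32, m along the optical axis (not along the pixel's ray), 0 where there is no reading.
- bot.get_calibration(name): a dict with "fx", "fy", "cx", "cy" (pixels), "dist" ([k1, k2, p1, p2, k3] as OpenCV has them; the pictures are not rectified), "rvec" (rotation vector, rad) and "tvec" (3), from world to camera coordinates, as OpenCV has them. Camera axes: x right, y down, z forward; pixel columns grow to the right and rows downward; lengths in m; the calibration is good to about 2 mm. A picture is of the moment at which its call begins. get_calibration takes no time and is no camera call.
- bot.finish_job(): hands the job in, once; it reports no verdict.
The state is a dict: "time": time; "q": joint angles; "joint_vel": joint speeds; "joint_torque": joint torques, N m; "tool_pos": TCP position; "tcp_rot": TCP orientation; "wrist_force": force on the tool from outside, world axes, zero at the start; "torque": the same for the moment, N m; "width": opening from 0.0 (shut) to 1.0 (fully open).
Only numpy, scipy, OpenCV 4.12 (cv2) and the standard library are available. Lean on these libraries where they do the work, as an engineer would, in place of code of your own. Each camera call takes 0.05 s, during which the arm holds its last target.

## Task

Shut the gas valve by pushing its yellow lever with a fingertip all the way round to its stop, crosswise to the pipe. Only then push the blue arm of the sampling stand gently round with a fingertip until the steel ring at its end stands centred over the red-capped vial, and leave valve and arm so. Nothing is to be gripped or lifted: the vials stay in their wells, and the sample cylinder, dropper bottle and brass tee stay where they are.

Things in the scene. Friction and masses are not known exactly. Their poses are not given: they have to be found in the camera images.
- stand: aluminium plate of the sampling stand, 135 (x) x 205 (y) x 18 mm, fixed to the worktop; origin at the centre of its underside. The arm's turning axis stands at x = +42 mm, y = 0 of its frame. Four vial wells lie 100 mm from that axis, 0.50 and 1.02 rad to either side of the stand's -x direction (roughly towards the robot)
- swing_arm: blue swing arm. Origin on its vertical turning axis, 68 mm above the worktop; the arm runs along its own -x. Black hub 32 mm across, top 106 mm up; blue bar 12 to 90 mm off the axis, 10 mm thick, underside 72, top 100 mm above the worktop. Starts within 0.15 rad of the stand's -x, swings 1.45 rad either way, stays where left; friction asks about 2 N at 55 mm off the axis
- guide_ring (a point): centre of the steel ring at the end of the swing arm, 100 mm from the turning axis, 79 mm above the worktop; the ring is 27 mm across outside, 19 mm inside, 14 mm high
- valve_lever (a joint): angle of the yellow valve lever: 0 = open (lever along the pipe, pointing roughly at the robot), 1.571 = shut at its stop (crosswise to the pipe, pointing to the robot's right); it grows anticlockwise seen from above. It starts between 0 and 0.2, stays where it is left; friction asks about 2 N at 50 mm off the axis
- valve: the brass shut-off valve on its steel foot, fixed to the worktop, with its yellow lever; origin under the lever's turning axis, on the worktop; the pipe runs along its x axis
- valve_axis (a point): point on the vertical turning axis of the valve lever, 78 mm above the worktop, at half the lever's height. The brass valve stands on a steel foot (80 x 56 mm) fixed to the worktop, with its pipe stubs below 44 mm; hub 24 mm across, top 94 mm above the worktop. Mind the tall analyser (0.27 m): its near corner is about 0.5 m ahead of the robot, between valve and stand: cross over near the robot
- lever_tip (a point): outer end of the yellow valve lever, 80 mm from its axis; the lever is a bar 10 mm thick from 10 to 80 mm off the axis, underside 67 mm and top 89 mm above the worktop
- red_vial (a point): glass vial with a red cap, 23 mm across and 52 mm tall, standing loose in one of the four square wells (26 mm, 12 mm deep) of the stand, its cap top 58 mm above the worktop; the point is its centre, 26 mm above its foot
- white_a_vial (a point): glass vial with a white cap, 23 mm across and 52 mm tall, standing loose in one of the four square wells (26 mm, 12 mm deep) of the stand, its cap top 58 mm above the worktop; the point is its centre, 26 mm above its foot
- white_b_vial (a point): glass vial with a white cap, 23 mm across and 52 mm tall, standing loose in one of the four square wells (26 mm, 12 mm deep) of the stand, its cap top 58 mm above the worktop; the point is its centre, 26 mm above its foot
- blue_vial (a point): glass vial with a blue cap, 23 mm across and 52 mm tall, standing loose in one of the four square wells (26 mm, 12 mm deep) of the stand, its cap top 58 mm above the worktop; the point is its centre, 26 mm above its foot
- cylinder_mid (a point): steel sample cylinder standing loose on the worktop, 41 x 49 x 176 mm, beyond the valve; the point is its centre, 88 mm up. Leave it alone
- dropper_mid (a point): brown dropper bottle with a black rubber bulb standing loose beyond the stand, 33 mm across, 102 mm tall; the point is its centre, 51 mm up. Leave it alone
- brass_tee: loose brass tee fitting, 32 x 44 x 16 mm; origin at the centre of its underside. Leave it alone
There are look-alikes about, which are no part of the job. What is shaped like the part that bears red_vial but orange is not meant.

How it is judged:
By the outcome, as a careful person would: the job done as asked, in the order asked, and still so for the second after the job is handed in, with the robot touching nothing.
It also fails if it takes over 48 s, if anything falls off the work surface, if the arm or the gripper's body presses on something with over 40 N, if the wrist force passes 120 N, or if a joint passes its speed limit or range.

## Working session

There is one attempt and no reset: what is moved stays moved. The work goes in short steps, Python scripts to look and compute and a shell command to move; the robot and the scene stay as the last step left them, time stands still between calls to the robot, and variables do not carry over. Pictures are saved under pics/ and viewed, and the job is handed in when it is done.

```bash
mkdir -p pics; ls; python3 - <<'E'
from workcell import bot
import cv2,numpy as np
print(bot.read_state())
for n in("top","side"):
    im,d=bot.read_camera(n); cv2.imwrite(f"pics/{n}0.png",im[:,:,::-1]); np.save(f"{n}0.npy",d); print(n,bot.get_calibration(n))
E
```

```text
pics
{'time': 0.0, 'q': array([ 1.12512503e+00,  2.64743662e-01,  1.60535725e+00, -2.23263096e-05,
        1.27367496e+00, -3.68986904e-02]), 'joint_vel': array([ 0.00040182,  0.00032968,  0.0007854 ,  0.00044426, -0.00051693,
       -0.00082523]), 'joint_torque': array([-2.18352987e-03, -5.15115166e+01, -3.67309964e+01, -4.00125482e-04,
        1.32980020e-02,  1.40004931e-05]), 'tool_pos': array([0.26801404, 0.61876633, 0.24397741]), 'tcp_rot': array([ 0.31898258,  1.54741204, -0.32233998]), 'wrist_force': array([ 0.74873483, -0.4751803 ,  0.22075653]), 'torque': array([-0.03556292, -0.00212444, -0.04485258]), 'width': 1.000062317191223}
top {'fx': 618.9781310719951, 'fy': 618.9781310719951, 'cx': 322.2142546035304, 'cy': 241.32767518148003, 'dist': array([-0.11978496,  0.        ,  0.        ,  0.        ,  0.        ]), 'rvec': array([ 2.19441626, -2.16738347,  0.06703655]), 'tvec': array([-0.01149317,  0.50601228,  1.2237001 ])}
side {'fx': 492.2016167886788, 'fy': 492.2016167886788, 'cx': 324.32136110943117, 'cy': 235.94858955212206, 'dist': array([0.01943021, 0.        , 0.        , 0.        , 0.        ]), 'rvec': array([ 0.90459412, -2.32624739,  1.21473955]), 'tvec': array([0.36065487, 0.26001609, 0.78506859])}
```

View pics/top0.png

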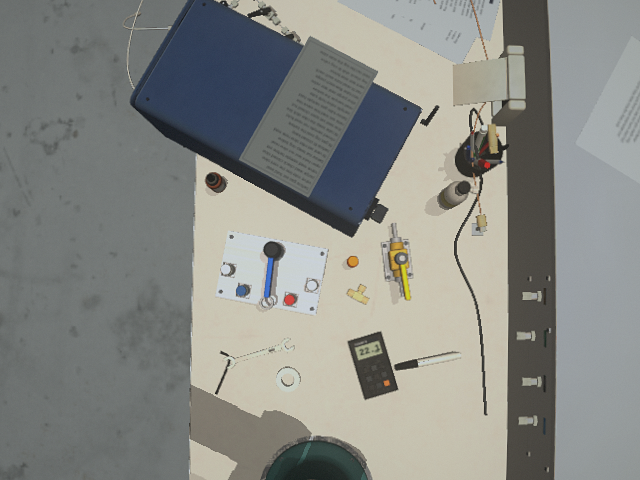

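View pics/side0.png

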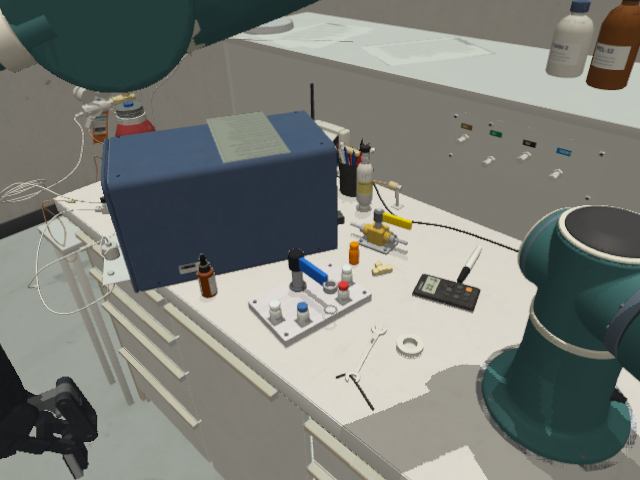

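```bash
cat > h.py <<'E'
from workcell import bot
import cv2,numpy as np
from scipy.spatial.transform import Rotation as R
def cast(n,uv,z):
    c=bot.get_calibration(n);K=np.array([[c['fx'],0,c['cx']],[0,c['fy'],c['cy']],[0,0,1]])
    p=cv2.undistortPoints(np.array([[uv]],float),K,np.array(c['dist']))[0,0]
    M=cv2.Rodrigues(c['rvec'])[0];o=-M.T@c['tvec'];d=M.T@np.array([p[0],p[1],1])
    return o+d*(z-o[2])/d[2]
def proj(n,P):
    c=bot.get_calibration(n);K=np.array([[c['fx'],0,c['cx']],[0,c['fy'],c['cy']],[0,0,1]])
    return cv2.projectPoints(np.array(P,float).reshape(-1,1,3),c['rvec'],c['tvec'],K,np.array(c['dist']))[0][:,0]
def blobs(im,lo,hi,amin=20):
    m=cv2.inRange(cv2.cvtColor(im,cv2.COLOR_RGB2HSV),lo,hi)
    n,l,s,c=cv2.connectedComponentsWithStats(m)
    return [(c[i].round(1),s[i],l==i) for i in range(1,n) if s[i,4]>=amin]
E
python3 - <<'E'
from h import *
im=cv2.imread("pics/top0.png")
for nm,(x,y,w,h) in dict(stand=(205,220,135,105),valve=(340,215,85,95)).items():
    cv2.imwrite(f"pics/c_{nm}0.png",cv2.resize(im[y:y+h,x:x+w],None,fx=5.5,fy=5.5,interpolation=cv2.INTER_CUBIC))
im=im[:,:,::-1].copy()
for nm,lo,hi in [("red",(0,150,100),(6,255,255)),("orange",(8,150,120),(18,255,255)),("yellow",(22,180,120),(32,255,255)),("blue",(105,150,80),(125,255,255))]:
    for c,s,m in blobs(im,lo,hi):
        if 215<c[0]<430 and 225<c[1]<320: print(nm,c,s)
print(cast("top",(355,236),.27),cast("top",(420,105),.27),cast("top",(132,103),.27))
E
```

```text
red [289.  299.6] [285 295   9  10  73]
orange [352.  261.1] [347 256  11  11  80]
yellow [405.  281.1] [401 264   9  36 160]
blue [268.2 277. ] [264 258   9  39 184]
[ 0.49743974 -0.05995921  0.27      ] [ 0.71368708 -0.16473834  0.27      ] [0.71435664 0.31060381 0.27      ]
```

```bash
sleep 1
```

```text
(no output)
```

View pics/c_stand0.png

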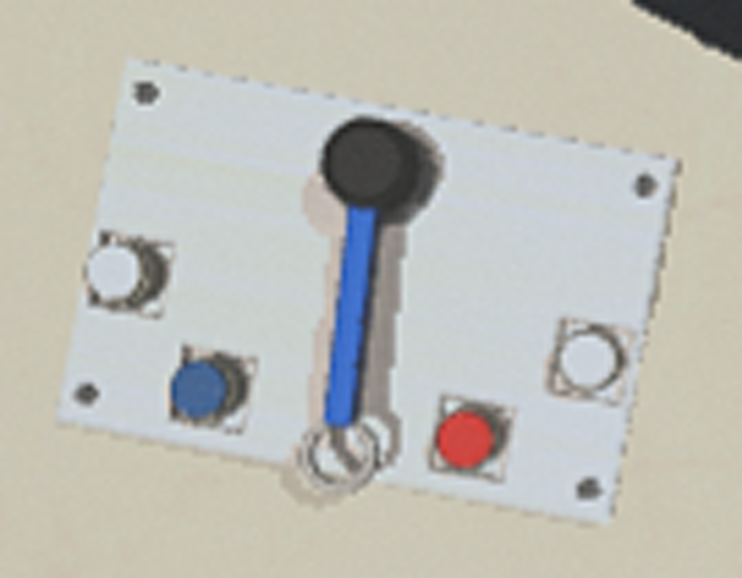

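View pics/c_valve0.png

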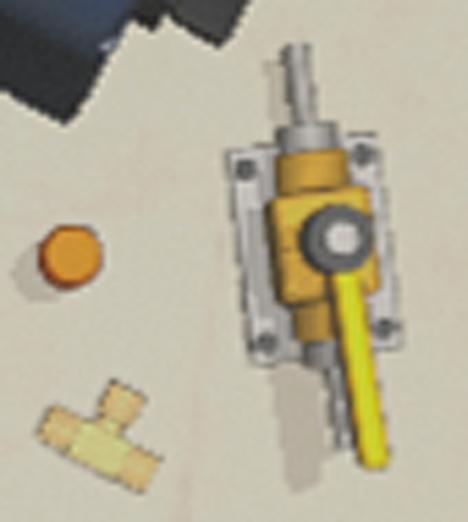

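```bash
python3 - <<'E'
from h import *
f=lambda x,y:(205+x/5.5-.4,220+y/5.5-.4)
g=lambda x,y:(340+x/5.5-.4,215+y/5.5-.4)
hub=cast("top",f(366,160),.106); ring=cast("top",f(340,456),.086); red=cast("top",f(466,440),.058)
C=[cast("top",f(*p),.018)[:2] for p in[(128,62),(680,160),(610,520),(58,422)]]
c=np.mean(C,0);e=((C[0]-C[3])+(C[1]-C[2]));e/=np.linalg.norm(e)
print("hub",hub,"ring",ring,"red",red,"ctr",c,"yaw",np.arctan2(e[1],e[0]),"axis pred",c+.042*e)
ax=(hub[:2]+c+.042*e)/2
th=np.arctan2(e[1],e[0])
for a in(-1.02,-.5,.5,1.02): print(a,c+.042*e-.1*np.array([np.cos(th+a),np.sin(th+a)]))
print("arm ang",np.arctan2(*(hub-ring)[1::-1]),np.linalg.norm((hub-ring)[:2]),"red ang",np.arctan2(*(hub-red)[1::-1]),np.linalg.norm((hub-red)[:2]))
v=cast("top",g(340,240),.094);t=cast("top",g(373,464),.089)
print("valve",v,"tip",t,np.linalg.norm((v-t)[:2]))
fc=[cast("top",g(*p),.01)[:2] for p in[(228,150),(375,135),(400,348),(250,365)]]
print("foot",np.mean(fc,0),fc)
for o,s in(((352,261),.055),((410/5.5*0+357,293),.01)):print(cast("top",o,s))
# side check
print(proj("side",[hub,ring,red,[*red[:2],.058],v,t]))
st=bot.read_state();print(R.from_rotvec(st['tcp_rot']).as_matrix().round(3))
E
python3 - <<'E'
import cv2
im=cv2.imread("pics/side0.png")
cv2.imwrite("pics/c_side0.png",cv2.resize(im[195:345,240:440],None,fx=4,fy=4,interpolation=cv2.INTER_CUBIC))
E
```

```text
hub [0.48496618 0.0889582  0.106     ] ring [0.38424185 0.09797459 0.086     ] red [0.38967887 0.05647616 0.058     ] ctr [0.44246567 0.09553724] yaw -0.17522739747105928 axis pred [0.48382252 0.0882153 ]
-1.02 [0.44714234 0.18124521]
-0.5 [0.40576604 0.15072278]
0.5 [0.38905019 0.05630597]
1.02 [0.41743239 0.01343328]
arm ang -0.08927749742066886 0.10112708130766766 red ang 0.3285318934913496 0.10067151876922595
valve [ 0.47065113 -0.15531189  0.094     ] tip [ 0.39427536 -0.1676554   0.089     ] 0.07736679956299602
foot [ 0.47089569 -0.15550927] [array([ 0.50700449, -0.12394817]), array([ 0.51318346, -0.17803492]), array([ 0.43510136, -0.18752029]), array([ 0.42829347, -0.13253369])]
[ 0.46590449 -0.06388731  0.055     ]
[ 0.40350009 -0.07631736  0.01      ]
[[295.31721881 251.46783074]
 [330.67128103 283.97961727]
 [343.4908929  283.58880592]
 [343.4908929  283.58880592]
 [379.12058381 209.68720826]
 [410.6850348  221.49991218]]
[[-0.001  0.398  0.918]
 [-0.002  0.918 -0.398]
 [-1.    -0.002 -0.   ]]
```

```bash
sleep 1
```

```text
(no output)
```

View pics/c_side0.png

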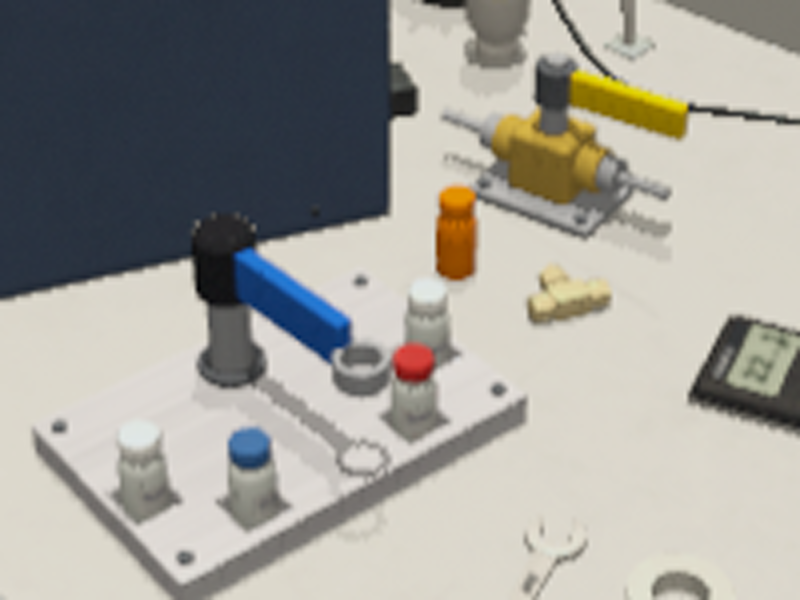

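```bash
cat >> h.py <<'E'
Rt=np.array([[0,1,0],[0,0,-1],[-1,0,0.]])
def need(p):
    s=bot.read_state();M=R.from_rotvec(s['tcp_rot']).as_matrix()
    print("t",s['time'].__round__(2),"pos",s['tool_pos'].round(4),"F",s['wrist_force'].round(1),"q",s['q'].round(2),"dp cm",(M.T@(np.array(p)-s['tool_pos'])*100).round(2),"rot",R.from_matrix(M.T@Rt).as_rotvec().round(3))
E
python3 -c "
from h import *
need([.37,.3,.3]);need([.40,-.125,.3])"
```

```text
t 0.1 pos [0.268  0.6188 0.2441] F [ 0.3  0.5 -0.1] q [ 1.13  0.26  1.61 -0.    1.27 -0.04] dp cm [ -5.54 -25.21  22.03] rot [1.162e+00 1.000e-03 2.000e-03]
t 0.1 pos [0.268  0.6188 0.2441] F [ 0.3  0.5 -0.1] q [ 1.13  0.26  1.61 -0.    1.27 -0.04] dp cm [ -5.47 -63.02  41.68] rot [1.162e+00 1.000e-03 2.000e-03]
```

```bash
python3 -m creep '[{"grip":0,"dp":[-5.5,-25.2,22],"rotation":[1.16,0,0]},{"grip":0,"dp":[-5.5,-25.2,22],"rotation":[1.16,0,0]},{"grip":0,"dp":[-5.5,-25.2,22],"rotation":[1.16,0,0]},{"grip":0,"dp":[-5.5,-25.2,22],"rotation":[1.16,0,0]},{"grip":0,"dp":[-5.5,-25.2,22],"rotation":[1.16,0,0]}]' 20; python3 -c "
from h import *
need([.37,.3,.3]);need([.40,-.125,.3])"
```

```text
time: 0.52
tool_pos: [0.3307, 0.4216, 0.2786]
tcp_rot: [0.808, 1.415, -0.81]
wrist_force: [0.6, -0.4, -0.1]
width: 0.301
t 0.52 pos [0.3307 0.4216 0.2786] F [ 0.6 -0.4 -0.1] q [ 0.86 -0.02  1.86 -0.    1.3   0.33] dp cm [-2.13 -2.78 12.47] rot [0.532 0.001 0.001]
t 0.52 pos [0.3307 0.4216 0.2786] F [ 0.6 -0.4 -0.1] q [ 0.86 -0.02  1.86 -0.    1.3   0.33] dp cm [ -2.09 -21.74  50.63] rot [0.532 0.001 0.001]
```

```bash
python3 -m creep '[{"grip":0,"dp":[-2.1,-21.7,50.6],"rotation":[0.53,0,0]},{"grip":0,"dp":[-2.1,-21.7,50.6],"rotation":[0.53,0,0]},{"grip":0,"dp":[-2.1,-21.7,50.6],"rotation":[0.53,0,0]},{"grip":0,"dp":[-2.1,-21.7,50.6],"rotation":[0.53,0,0]},{"grip":0,"dp":[-2.1,-21.7,50.6],"rotation":[0.53,0,0]}]'; python3 -c "
from h import *
need([.40,-.12,.3])"
```

```text
time: 0.93
tool_pos: [0.3576, 0.2152, 0.2867]
tcp_rot: [1.207, 1.21, -1.208]
wrist_force: [1.2, -0.4, 1.0]
width: -0.001
t 0.93 pos [0.3576 0.2152 0.2867] F [ 1.2 -0.4  1. ] q [ 0.48 -0.27  2.06 -0.    1.35  0.48] dp cm [-1.32  4.16 33.53] rot [0.002 0.    0.   ]
```

```bash
python3 -m creep '[{"grip":0,"dp":[-1.3,4.2,33.5],"rotation":[0,0,0]},{"grip":0,"dp":[-1.3,4.2,33.5],"rotation":[0,0,0]},{"grip":0,"dp":[-1.3,4.2,33.5],"rotation":[0,0,0]},{"grip":0,"dp":[-1.3,4.2,33.5],"rotation":[0,0,0]},{"grip":0,"dp":[-1.3,4.2,33.5],"rotation":[0,0,0]}]'; python3 -m creep '[{"grip":0,"dp":[0,1.8,12.5],"rotation":[0,0,0]},{"grip":0,"dp":[0,1.8,12.5],"rotation":[0,0,0]},{"grip":0,"dp":[0,1.8,12.5],"rotation":[0,0,0]},{"grip":0,"dp":[0,1.8,12.5],"rotation":[0,0,0]}]'; python3 - <<'E'
from h import *
need([.4155,-.120,.16])
im,d=bot.read_camera("side");cv2.imwrite("pics/side1.png",im[:,:,::-1])
im,d=bot.read_camera("top");cv2.imwrite("pics/top1.png",im[:,:,::-1])
E
```

```text
time: 1.35
tool_pos: [0.3849, 0.0089, 0.295]
tcp_rot: [1.204, 1.212, -1.203]
wrist_force: [0.8, 0.2, 0.4]
width: 0.001
time: 1.68
tool_pos: [0.4044, -0.1205, 0.2948]
tcp_rot: [1.207, 1.206, -1.211]
wrist_force: [-0.4, -0.1, -0.7]
width: -0.002
t 1.68 pos [ 0.4044 -0.1205  0.2948] F [-0.4 -0.1 -0.7] q [-0.35 -0.26  2.04 -0.    1.36 -0.34] dp cm [13.48  1.11 -0.1 ] rot [-0.     0.004  0.   ]
```

```bash
sleep 1
```

```text
(no output)
```

View pics/side1.png

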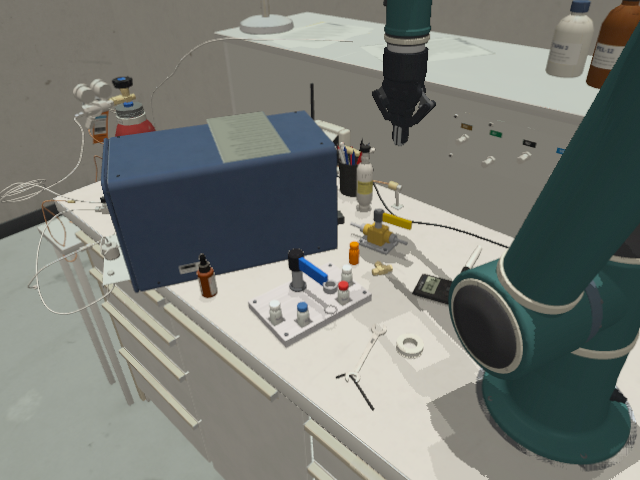

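View pics/top1.png

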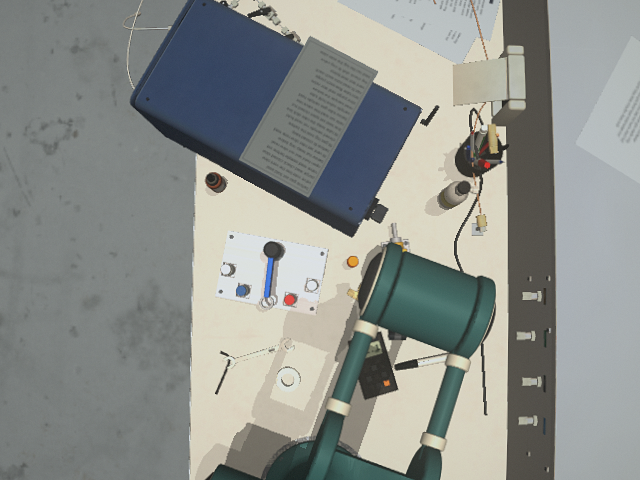

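```bash
python3 -m creep '[{"grip":0,"dp":[4,1.1,0],"rotation":[0,0,0]},{"grip":0,"dp":[8,1.1,0],"rotation":[0,0,0]},{"grip":0,"dp":[12,1.1,0],"rotation":[0,0,0]},{"grip":0,"dp":[16,1.1,0],"rotation":[0,0,0]},{"grip":0,"dp":[16,1.1,0],"rotation":[0,0,0]}]'; python3 - <<'E'
from h import *
need([.4155,-.124,.086])
p=bot.read_state()['tool_pos']
print(proj("side",[p-[0,0,.014],p-[0,0,.027]]))
im,d=bot.read_camera("side");cv2.imwrite("pics/side2.png",cv2.resize(im[120:280,300:500,::-1],None,fx=4,fy=4))
E
```

```text
time: 2.2
tool_pos: [0.4085, -0.1099, 0.127]
tcp_rot: [1.199, 1.229, -1.211]
wrist_force: [-1.5, -0.1, -1.0]
width: -0.0
t 2.2 pos [ 0.4085 -0.1099  0.127 ] F [-1.5 -0.1 -1. ] q [-0.32 -0.1   2.23  0.    1.03 -0.33] dp cm [4.08 0.74 1.44] rot [ 0.009 -0.006  0.015]
[[389.67126601 220.63842913]
 [389.35400201 225.88433877]]
```

```bash
sleep 1
```

```text
(no output)
```

View pics/side2.png

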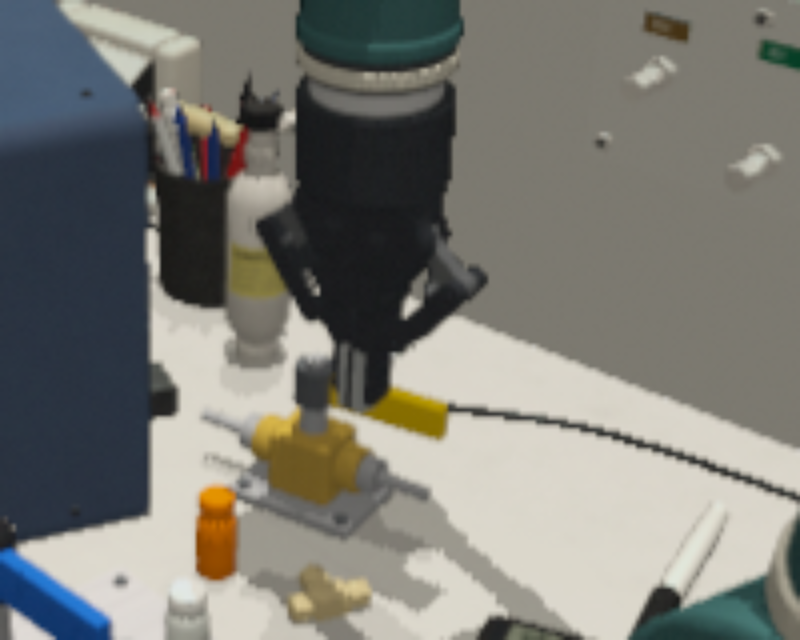

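```bash
python3 - <<'E'
from h import *
need([.4155,-.124,.086])
print(bot.read_state()['joint_vel'])
E
```

```text
t 2.25 pos [ 0.411  -0.1109  0.1308] F [ 0.5 -0.6  0.5] q [-0.32 -0.1   2.22  0.    1.03 -0.33] dp cm [4.47 0.49 1.33] rot [ 0.009 -0.004  0.011]
[-0.00627195 -0.05300653 -0.10950281 -0.00340622  0.02425485 -0.00453429]
```

```bash
python3 -m creep '[{"grip":0,"dp":[0,0,0],"rotation":[0,0,0]},{"grip":0,"dp":[0,0,0],"rotation":[0,0,0]}]'; python3 - <<'E'
from h import *
need([.4155,-.124,.086])
s=bot.read_state();print(R.from_rotvec(s['tcp_rot']).as_matrix().round(3))
E
```

```text
time: 2.42
tool_pos: [0.4176, -0.1139, 0.1379]
tcp_rot: [1.204, 1.209, -1.2]
wrist_force: [0.0, 0.1, 1.9]
width: -0.001
t 2.42 pos [ 0.4176 -0.1139  0.1379] F [0.  0.1 1.9] q [-0.32 -0.11  2.21  0.    1.03 -0.33] dp cm [ 5.19 -0.24  1.  ] rot [ 0.008  0.001 -0.004]
[[ 0.004  1.     0.008]
 [-0.001  0.008 -1.   ]
 [-1.     0.004  0.001]]
```

```bash
python3 -m creep '[{"grip":0,"dp":[2,-0.2,0],"rotation":[0,0,0]},{"grip":0,"dp":[4,-0.2,0],"rotation":[0,0,0]},{"grip":0,"dp":[5.1,-0.2,0],"rotation":[0,0,0]},{"grip":0,"dp":[5.1,-0.2,0],"rotation":[0,0,0]},{"grip":0,"dp":[5.1,-0.2,0],"rotation":[0,0,0]}]'; python3 - <<'E'
from h import *
need([.4155,-.130,.086])
im,d=bot.read_camera("side");cv2.imwrite("pics/side3.png",cv2.resize(im[120:280,300:500,::-1],None,fx=4,fy=4))
E
```

```text
time: 2.83
tool_pos: [0.4151, -0.1144, 0.0862]
tcp_rot: [1.205, 1.209, -1.202]
wrist_force: [-0.1, -0.2, 0.3]
width: 0.001
t 2.83 pos [ 0.4151 -0.1144  0.0862] F [-0.1 -0.2  0.3] q [-0.33 -0.04  2.26  0.    0.92 -0.33] dp cm [0.02 0.02 1.56] rot [ 0.007  0.001 -0.003]
```

```bash
sleep 1
```

```text
(no output)
```

View pics/side3.png

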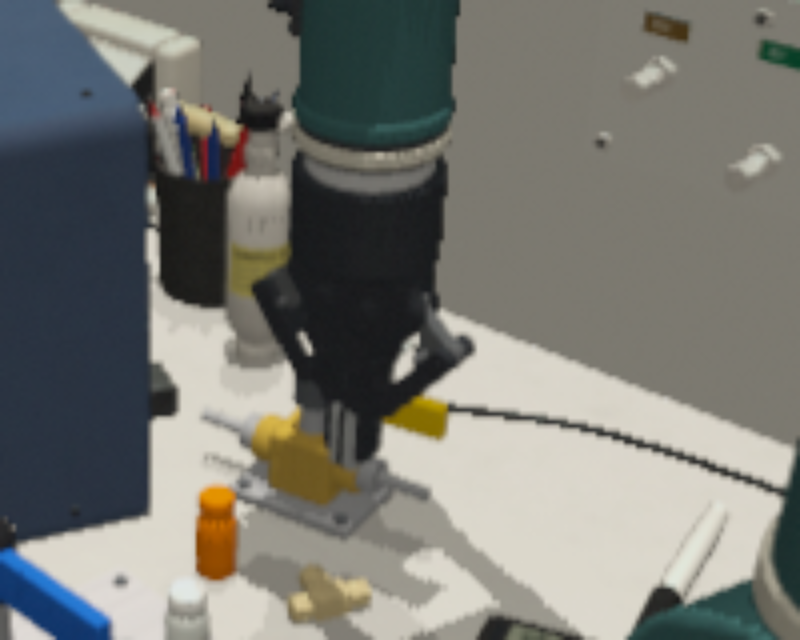

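```bash
python3 - <<'E'
from h import *
p0=bot.read_state()['tool_pos'][:2];M=R.from_rotvec(bot.read_state()['tcp_rot']).as_matrix()
for a in list(np.arange(.16,1.7,.12))+[1.70]:
    d=-np.array([np.cos(a),np.sin(a)]);n=np.array([np.sin(a),-np.cos(a)])
    c=np.array([.4705,-.1555])+.055*d-(.005+.0145*abs(n[0])+.011*abs(n[1]))*n
    w=np.array([*(c-p0),0]);print(round(a,2),c.round(4),(M.T@w*100).round(2)[1:])
E
```

```text
0.16 [ 0.4133 -0.1463] [-0.24  3.17]
0.28 [ 0.4122 -0.1519] [-0.35  3.73]
0.4 [ 0.4118 -0.1578] [-0.41  4.32]
0.52 [ 0.412 -0.164] [-0.39  4.93]
0.64 [ 0.413  -0.1703] [-0.29  5.57]
0.76 [ 0.4148 -0.1767] [-0.11  6.21]
0.88 [ 0.4176 -0.1831] [0.16 6.85]
1.0 [ 0.4213 -0.1893] [0.53 7.47]
1.12 [ 0.426  -0.1951] [0.99 8.05]
1.24 [ 0.4316 -0.2003] [1.54 8.58]
1.36 [ 0.438  -0.2048] [2.18 9.04]
1.48 [ 0.4452 -0.2084] [2.9 9.4]
1.6 [ 0.4523 -0.2111] [3.61 9.67]
1.7 [ 0.457  -0.2127] [4.07 9.84]
```

```bash
python3 -m creep '[{"grip":0,"dp":[0,-0.2,1.5],"rotation":[0,0,0]},{"grip":0,"dp":[0,-0.3,2.7],"rotation":[0,0,0]},{"grip":0,"dp":[0,-0.35,3.7],"rotation":[0,0,0]},{"grip":0,"dp":[0,-0.4,4.3],"rotation":[0,0,0]},{"grip":0,"dp":[0,-0.4,4.9],"rotation":[0,0,0]}]'; python3 - <<'E'
from h import *
need([.4148,-.1767,.086])
im,d=bot.read_camera("side");cv2.imwrite("pics/side4.png",cv2.resize(im[120:280,300:500,::-1],None,fx=4,fy=4))
E
```

```text
time: 3.3
tool_pos: [0.4107, -0.1637, 0.0853]
tcp_rot: [1.206, 1.21, -1.203]
wrist_force: [1.8, 2.8, 0.8]
width: 0.003
t 3.3 pos [ 0.4107 -0.1637  0.0853] F [1.8 2.8 0.8] q [-0.44 -0.02  2.24  0.    0.92 -0.44] dp cm [-0.07  0.4   1.3 ] rot [ 0.006  0.    -0.002]
```

```bash
sleep 1
```

```text
(no output)
```

View pics/side4.png

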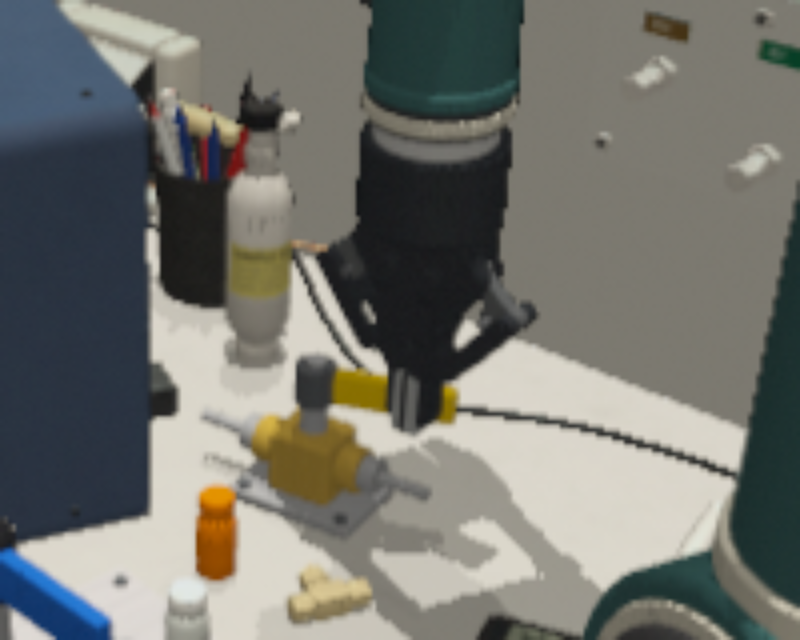

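```bash
python3 -m creep '[{"grip":0,"dp":[0,0.1,0.65],"rotation":[0,0,0]},{"grip":0,"dp":[0,0.3,1.3],"rotation":[0,0,0]},{"grip":0,"dp":[0,0.55,1.9],"rotation":[0,0,0]},{"grip":0,"dp":[0,0.9,2.55],"rotation":[0,0,0]},{"grip":0,"dp":[0,1.4,3.1],"rotation":[0,0,0]}]';python3 -c "
from h import *
need([.438,-.2048,.086])"
```

```text
time: 3.77
tool_pos: [0.4237, -0.1943, 0.0836]
tcp_rot: [1.204, 1.214, -1.205]
wrist_force: [-0.5, 2.7, 0.8]
width: 0.004
t 3.77 pos [ 0.4237 -0.1943  0.0836] F [-0.5  2.7  0.8] q [-0.48  0.03  2.19 -0.    0.92 -0.49] dp cm [-0.24  1.42  1.06] rot [ 0.007 -0.001  0.001]
```

```bash
python3 -m creep '[{"grip":0,"dp":[-0.1,0.6,0.6],"rotation":[0,0,0]},{"grip":0,"dp":[-0.2,1.2,1.0],"rotation":[0,0,0]},{"grip":0,"dp":[-0.2,1.7,1.3],"rotation":[0,0,0]},{"grip":0,"dp":[-0.2,2.2,1.5],"rotation":[0,0,0]},{"grip":0,"dp":[-0.2,2.5,1.6],"rotation":[0,0,0]}]';python3 - <<'E'
from h import *
need([.456,-.211,.086])
im,d=bot.read_camera("side");cv2.imwrite("pics/side5.png",cv2.resize(im[120:280,300:500,::-1],None,fx=4,fy=4))
E
```

```text
time: 4.18
tool_pos: [0.4498, -0.2102, 0.086]
tcp_rot: [1.204, 1.212, -1.204]
wrist_force: [-1.7, 1.7, 0.4]
width: 0.001
t 4.18 pos [ 0.4498 -0.2102  0.086 ] F [-1.7  1.7  0.4] q [-0.49  0.09  2.13 -0.    0.92 -0.49] dp cm [0.   0.62 0.08] rot [ 0.007  0.    -0.   ]
```

```bash
sleep 1
```

```text
(no output)
```

View pics/side5.png

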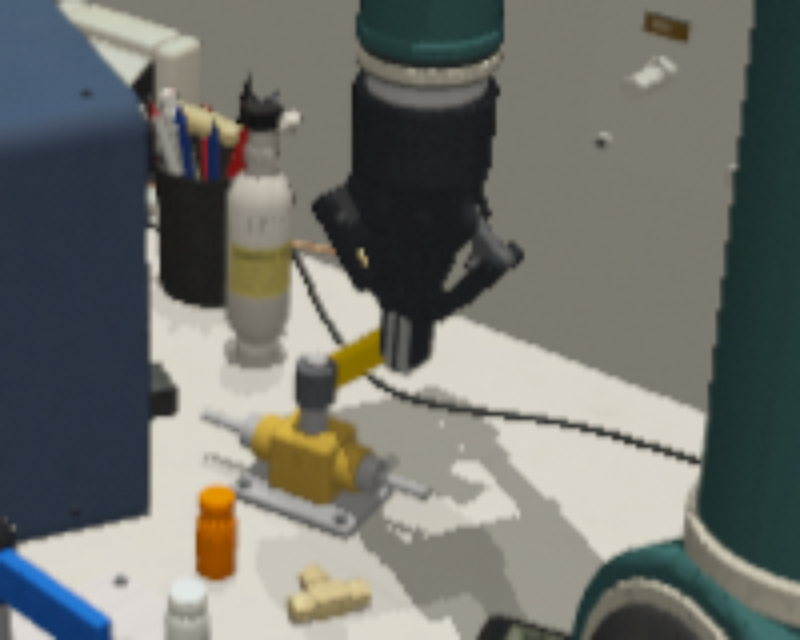

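Close to crosswise. Pushing on in small steps until the force rises at the stop.

```bash
python3 -m creep '[{"grip":0,"dp":[0,0.2,0],"rotation":[0,0,0]},{"grip":0,"dp":[0,0.4,0.05],"rotation":[0,0,0]},{"grip":0,"dp":[0,0.6,0.1],"rotation":[0,0,0]},{"grip":0,"dp":[0,0.6,0.1],"rotation":[0,0,0]}]';python3 -m creep '[{"grip":0,"dp":[0,0.1,0],"rotation":[0,0,0]},{"grip":0,"dp":[0,0.2,0],"rotation":[0,0,0]},{"grip":0,"dp":[0,0.2,0],"rotation":[0,0,0]}]'
```

```text
time: 4.57
tool_pos: [0.4554, -0.2108, 0.0861]
tcp_rot: [1.204, 1.212, -1.204]
wrist_force: [-1.1, -0.4, -0.2]
width: 0.002
time: 4.82
tool_pos: [0.4572, -0.2108, 0.0861]
tcp_rot: [1.204, 1.212, -1.204]
wrist_force: [-2.0, -1.1, -0.2]
width: 0.0
```

```bash
python3 -m creep '[{"grip":0,"dp":[0,0.1,0],"rotation":[0,0,0]},{"grip":0,"dp":[0,0.2,0],"rotation":[0,0,0]},{"grip":0,"dp":[0,0.2,0],"rotation":[0,0,0]}]';python3 -m creep '[{"grip":0,"dp":[0,0.1,0],"rotation":[0,0,0]},{"grip":0,"dp":[0,0.2,0],"rotation":[0,0,0]},{"grip":0,"dp":[0,0.2,0],"rotation":[0,0,0]}]'
```

```text
time: 5.07
tool_pos: [0.4593, -0.2108, 0.0861]
tcp_rot: [1.204, 1.212, -1.204]
wrist_force: [-1.2, -1.2, -0.2]
width: 0.004
time: 5.32
tool_pos: [0.4605, -0.2108, 0.086]
tcp_rot: [1.203, 1.214, -1.205]
wrist_force: [-4.9, -1.4, 1.4]
width: -0.004
```

```bash
python3 -m creep '[{"grip":0,"dp":[0,0.1,0],"rotation":[0,0,0]},{"grip":0,"dp":[0,0.1,0],"rotation":[0,0,0]},{"grip":0,"dp":[0,0.1,0],"rotation":[0,0,0]}]';python3 -m creep '[{"grip":0,"dp":[0,0.1,0],"rotation":[0,0,0]},{"grip":0,"dp":[0,0.1,0],"rotation":[0,0,0]},{"grip":0,"dp":[0,0.1,0],"rotation":[0,0,0]}]'
```

```text
time: 5.57
tool_pos: [0.4607, -0.2108, 0.0859]
tcp_rot: [1.202, 1.215, -1.206]
wrist_force: [-6.9, -2.0, 3.5]
width: -0.001
time: 5.82
tool_pos: [0.4608, -0.2108, 0.0859]
tcp_rot: [1.201, 1.217, -1.207]
wrist_force: [-9.0, -2.1, 5.6]
width: 0.001
```

```bash
python3 -m creep '[{"grip":0,"dp":[0,-0.5,0],"rotation":[0,0,0]},{"grip":0,"dp":[0,-2,0],"rotation":[0,0,0]},{"grip":0,"dp":[0,-4,0],"rotation":[0,0,0]},{"grip":0,"dp":[-3,-5,0],"rotation":[0,0,0]},{"grip":0,"dp":[-7,-5,0],"rotation":[0,0,0]}]'; python3 -m creep '[{"grip":0,"dp":[-4,0,0],"rotation":[0,0,0]},{"grip":0,"dp":[-8,0,0],"rotation":[0,0,0]},{"grip":0,"dp":[-12,0,0],"rotation":[0,0,0]},{"grip":0,"dp":[-14.5,0,-2],"rotation":[0,0,0]},{"grip":0,"dp":[-14.5,0,-6],"rotation":[0,0,0]}]'; python3 - <<'E'
from h import *
need([.39,0,.3])
im,d=bot.read_camera("side");cv2.imwrite("pics/side6.png",cv2.resize(im[120:280,300:500,::-1],None,fx=4,fy=4))
E
```

```text
time: 6.23
tool_pos: [0.4083, -0.2085, 0.1524]
tcp_rot: [1.205, 1.223, -1.208]
wrist_force: [0.5, -0.0, 0.5]
width: 0.003
time: 6.65
tool_pos: [0.4171, -0.1542, 0.3093]
tcp_rot: [1.209, 1.195, -1.2]
wrist_force: [0.7, 0.4, -0.0]
width: -0.003
t 6.65 pos [ 0.4171 -0.1542  0.3093] F [ 0.7  0.4 -0. ] q [-0.41 -0.23  1.99 -0.    1.37 -0.41] dp cm [  0.79  -2.68 -15.43] rot [ 0.003  0.007 -0.014]
```

```bash
sleep 1
```

```text
(no output)
```

View pics/side6.png

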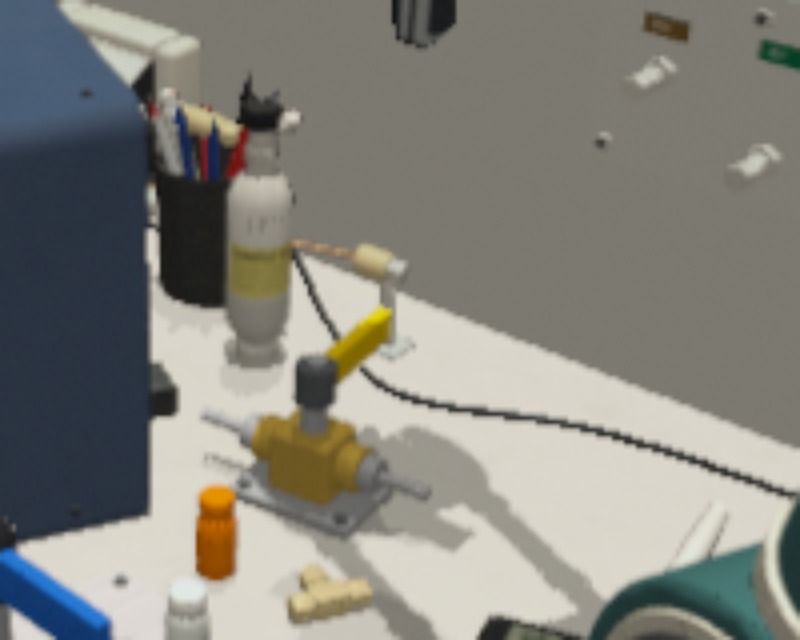

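```bash
python3 -m creep '[{"grip":0,"dp":[0.5,-2.7,-15.5],"rotation":[0,0,0]},{"grip":0,"dp":[0.5,-2.7,-15.5],"rotation":[0,0,0]},{"grip":0,"dp":[0.5,-2.7,-15.5],"rotation":[0,0,0]},{"grip":0,"dp":[0.5,-2.7,-15.5],"rotation":[0,0,0]}]'; python3 -m creep '[{"grip":0,"dp":[0,3,-14],"rotation":[0,0,0]},{"grip":0,"dp":[0,3,-14],"rotation":[0,0,0]},{"grip":0,"dp":[0,3,-14],"rotation":[0,0,0]},{"grip":0,"dp":[0,3,-14],"rotation":[0,0,0]},{"grip":0,"dp":[0,3,-14],"rotation":[0,0,0]}]'; python3 - <<'E'
from h import *
need([.422,.128,.16]);need([.422,.128,.094])
im,d=bot.read_camera("top");cv2.imwrite("pics/top7.png",im[:,:,::-1])
for z in (.089,): print(proj("top",[[.4705,-.1555,.094],[.479,-.235,.089]]))
E
```

```text
time: 7.03
tool_pos: [0.384, 0.0064, 0.296]
tcp_rot: [1.206, 1.213, -1.202]
wrist_force: [0.3, 0.1, -0.2]
width: -0.0
time: 7.45
tool_pos: [0.4141, 0.1481, 0.2959]
tcp_rot: [1.203, 1.216, -1.198]
wrist_force: [0.5, -0.4, -0.3]
width: -0.001
t 7.45 pos [0.4141 0.1481 0.2959] F [ 0.5 -0.4 -0.3] q [ 0.28 -0.23  2.01  0.    1.36  0.27] dp cm [13.59  0.76  2.05] rot [ 0.012 -0.003 -0.001]
t 7.45 pos [0.4141 0.1481 0.2959] F [ 0.5 -0.4 -0.3] q [ 0.28 -0.23  2.01  0.    1.36  0.27] dp cm [20.19  0.75  2.07] rot [ 0.012 -0.003 -0.001]
[[401.51756483 258.31780991]
 [443.04952668 254.41850064]]
```

```bash
sleep 1
```

```text
(no output)
```

View pics/top7.png

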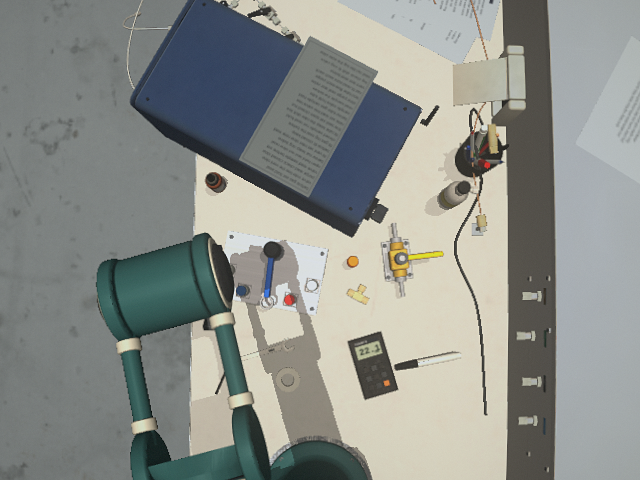

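```bash
python3 -m creep '[{"grip":0,"dp":[4,0.7,1.3],"rotation":[0.01,0,0]},{"grip":0,"dp":[8,0.7,1.3],"rotation":[0.01,0,0]},{"grip":0,"dp":[11,0.7,1.3],"rotation":[0.01,0,0]},{"grip":0,"dp":[14,0.7,1.3],"rotation":[0.01,0,0]},{"grip":0,"dp":[15,0.7,1.3],"rotation":[0.01,0,0]}]';python3 -m creep '[{"grip":0,"dp":[0,0,0],"rotation":[0,0,0]},{"grip":0,"dp":[0,0,0],"rotation":[0,0,0]},{"grip":0,"dp":[0,0,0],"rotation":[0,0,0]}]'; python3 - <<'E'
from h import *
need([.424,.130,.094])
E
```

```text
time: 7.92
tool_pos: [0.4171, 0.1289, 0.1413]
tcp_rot: [1.208, 1.211, -1.219]
wrist_force: [-0.3, -0.0, -0.1]
width: -0.002
time: 8.17
tool_pos: [0.4224, 0.1311, 0.1482]
tcp_rot: [1.214, 1.205, -1.209]
wrist_force: [0.9, 0.4, -0.5]
width: 0.006
t 8.17 pos [0.4224 0.1311 0.1482] F [ 0.9  0.4 -0.5] q [ 0.24 -0.1   2.19  0.    1.05  0.25] dp cm [5.42 0.14 0.11] rot [-0.004 -0.001 -0.004]
```

```bash
python3 -m creep '[{"grip":0,"dp":[2,0.1,0],"rotation":[0,0,0]},{"grip":0,"dp":[4,0.1,0],"rotation":[0,0,0]},{"grip":0,"dp":[5.4,0.1,0],"rotation":[0,0,0]},{"grip":0,"dp":[5.4,0.1,0],"rotation":[0,0,0]},{"grip":0,"dp":[5.4,0.1,0],"rotation":[0,0,0]}]'; python3 - <<'E'
from h import *
need([.424,.110,.094])
im,d=bot.read_camera("side");cv2.imwrite("pics/side8.png",cv2.resize(im[200:360,230:430,::-1],None,fx=4,fy=4))
p0=bot.read_state()['tool_pos'][:2]
for a in(-.09,0,.1,.2,.3,.3285):
    d=-np.array([np.cos(a),np.sin(a)]);n=np.array([np.sin(a),-np.cos(a)])
    c=np.array([.4845,.0886])+.060*d-(.005+.0145*abs(n[0])+.011*abs(n[1]))*n
    print(a,c.round(4),((c-p0)*100).round(2))
E
```

```text
time: 8.58
tool_pos: [0.4227, 0.1312, 0.0934]
tcp_rot: [1.212, 1.207, -1.21]
wrist_force: [0.4, -0.1, -0.7]
width: 0.0
t 8.58 pos [0.4227 0.1312 0.0934] F [ 0.4 -0.1 -0.7] q [ 0.24 -0.03  2.23 -0.    0.94  0.25] dp cm [-0.06  0.14  2.12] rot [-0.003 -0.    -0.002]
-0.09 [0.4263 0.1112] [ 0.3  -2.02]
0 [0.4245 0.1046] [ 0.12 -2.68]
0.1 [0.4231 0.0999] [-0.02 -3.15]
0.2 [0.422 0.095] [-0.13 -3.64]
0.3 [0.4213 0.0898] [-0.2  -4.16]
0.3285 [0.4212 0.0883] [-0.21 -4.32]
```

```bash
sleep 1
```

```text
(no output)
```

View pics/side8.png

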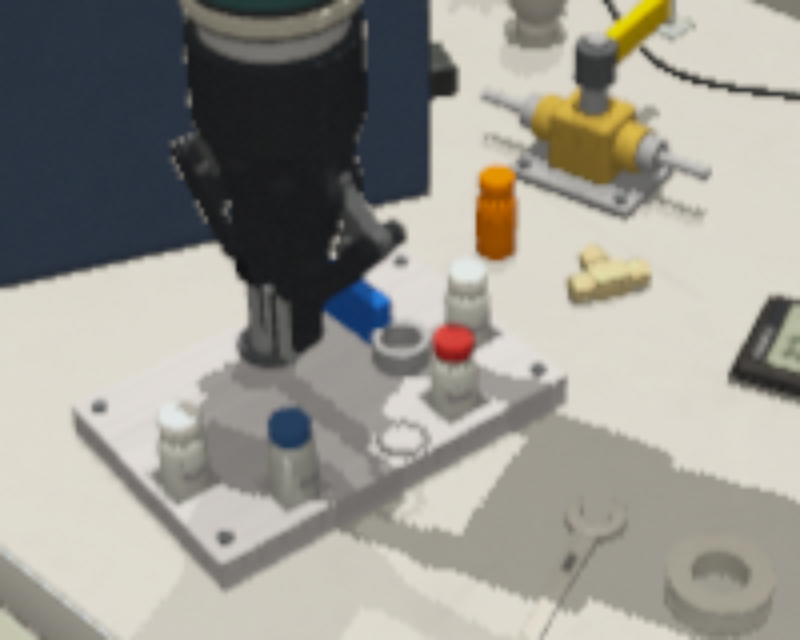

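```bash
python3 -m creep '[{"grip":0,"dp":[0,0,1.0],"rotation":[0,0,0]},{"grip":0,"dp":[0,0,1.8],"rotation":[0,0,0]},{"grip":0,"dp":[0,0,2.3],"rotation":[0,0,0]},{"grip":0,"dp":[0,0,2.7],"rotation":[0,0,0]},{"grip":0,"dp":[0,-0.1,3.1],"rotation":[0,0,0]}]';python3 -m creep '[{"grip":0,"dp":[0,0,0.3],"rotation":[0,0,0]},{"grip":0,"dp":[0,0,0.5],"rotation":[0,0,0]},{"grip":0,"dp":[0,0,0.6],"rotation":[0,0,0]},{"grip":0,"dp":[0,0,0.6],"rotation":[0,0,0]}]'; python3 - <<'E'
from h import *
need([.424,.0883,.094])
for n in("side","top"):
    im,d=bot.read_camera(n);x,y=(230,200) if n=="side" else (200,210);cv2.imwrite(f"pics/{n}9.png",cv2.resize(im[y:y+130,x:x+160,::-1],None,fx=4.5,fy=4.5,interpolation=cv2.INTER_CUBIC))
E
```

```text
time: 9.05
tool_pos: [0.4216, 0.0997, 0.0928]
tcp_rot: [1.214, 1.206, -1.21]
wrist_force: [1.4, 3.3, 0.5]
width: 0.002
time: 9.38
tool_pos: [0.4204, 0.0937, 0.0919]
tcp_rot: [1.211, 1.208, -1.212]
wrist_force: [0.7, -0.0, 0.2]
width: -0.003
t 9.38 pos [0.4204 0.0937 0.0919] F [ 0.7 -0.   0.2] q [ 0.16 -0.05  2.25 -0.    0.93  0.16] dp cm [-0.21  0.36  0.54] rot [-0.003  0.     0.   ]
```

```bash
sleep 1
```

```text
(no output)
```

View pics/side9.png

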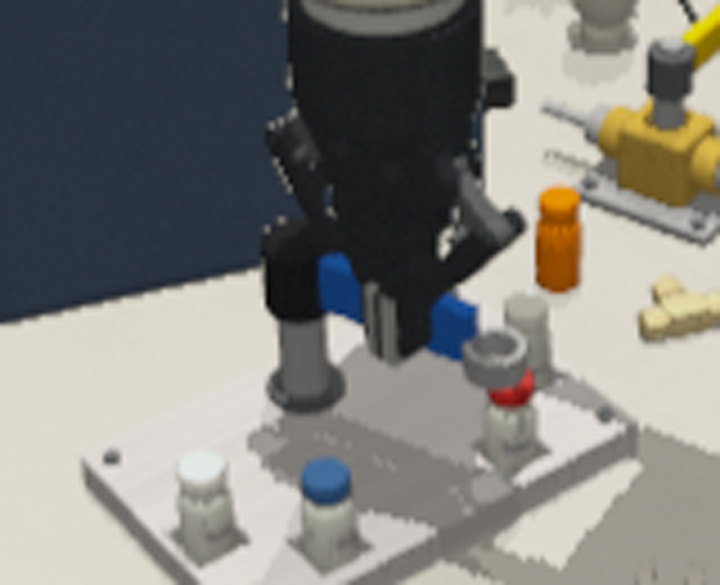

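View pics/top9.png

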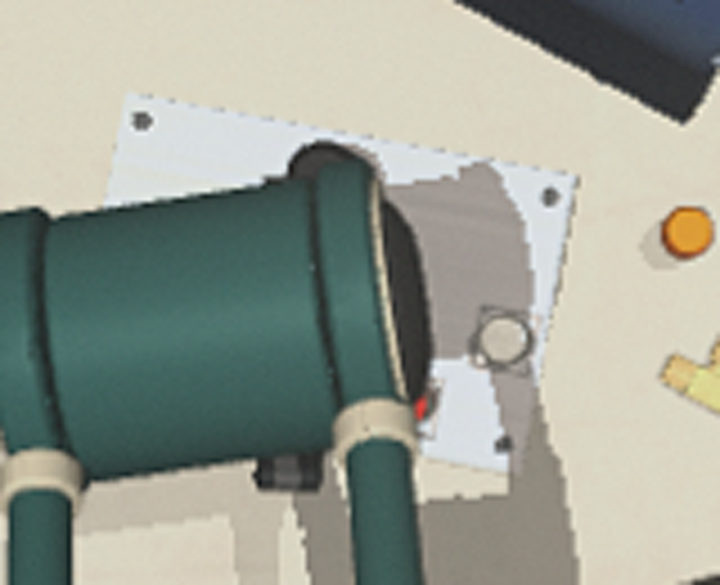

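```bash
python3 - <<'E'
from h import *
r=cast("side",(230+499/4.5-.4,200+350/4.5-.4),.086);h=np.array([.4845,.0886])
print(r,np.arctan2(*(h-r[:2])[::-1]),np.linalg.norm(r[:2]-h))
print((proj("side",[[.3895,.0564,.086],[.3895,.0564,.058]])-[230,200])*4.5)
E
```

```text
[0.38347834 0.07185828 0.086     ] 0.16423138254645392 0.1023995196630799
[[511.01026117 324.64413716]
 [511.14290588 376.24310907]]
```

```bash
python3 -m creep '[{"grip":0,"dp":[-0.1,0,0.2],"rotation":[0,0,0]},{"grip":0,"dp":[-0.2,0,0.4],"rotation":[0,0,0]},{"grip":0,"dp":[-0.2,0,0.55],"rotation":[0,0,0]},{"grip":0,"dp":[-0.2,0,0.6],"rotation":[0,0,0]},{"grip":0,"dp":[-0.2,0,0.6],"rotation":[0,0,0]}]'; python3 - <<'E'
from h import *
need([.42,.085,.094])
im,d=bot.read_camera("side");x,y=(310,250);cv2.imwrite("pics/side10.png",cv2.resize(im[y:y+60,x:x+80,::-1],None,fx=10,fy=10,interpolation=cv2.INTER_CUBIC))
print((proj("side",[[.3895,.0564,.086],[.3895,.0564,.058]])-[310,250]+.5)*10)
E
```

```text
time: 9.9
tool_pos: [0.4202, 0.0879, 0.0938]
tcp_rot: [1.211, 1.208, -1.212]
wrist_force: [-0.6, 0.7, -1.3]
width: 0.002
t 9.9 pos [0.4202 0.0879 0.0938] F [-0.6  0.7 -1.3] q [ 0.15 -0.05  2.26 -0.    0.94  0.15] dp cm [-0.02 -0.02  0.29] rot [-0.003  0.     0.001]
[[340.57835816 226.43141592]
 [340.87312417 341.09579794]]
```

```bash
sleep 1
```

```text
(no output)
```

View pics/side10.png

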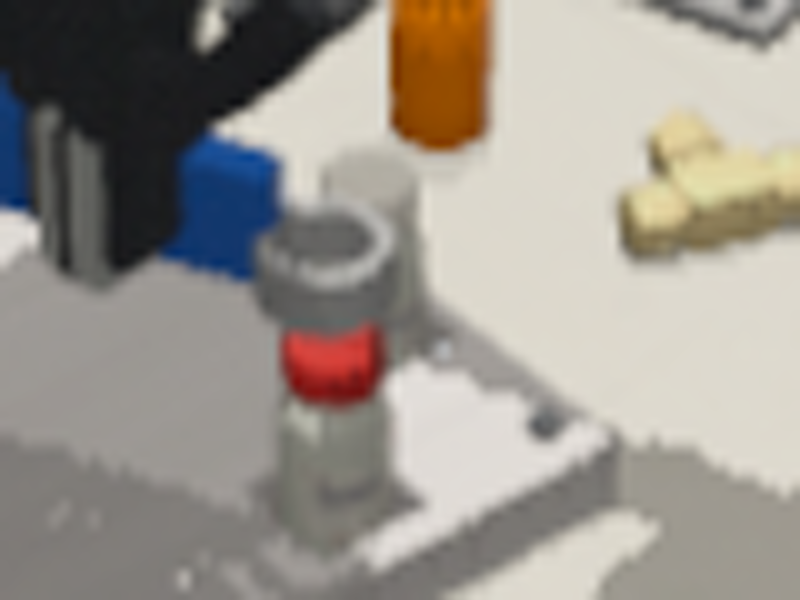

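```bash
python3 - <<'E'
from h import *
h=np.array([.4845,.0886])
r=cast("side",(310+32.6-.5,250+24.7-.5),.086)
print(r,np.arctan2(*(h-r[:2])[::-1]),np.linalg.norm(r[:2]-h))
for a in(.26,.3,.33,.36): print(a,(proj("side",[[*(h-.1*np.array([np.cos(a),np.sin(a)])),.086]])-[310,250]+.5)*10)
E
```

```text
[0.38746723 0.06283755 0.086     ] 0.2595152660762814 0.10039453057361578
0.26 [[324.23300048 246.2613528 ]]
0.3 [[333.39346452 234.19714038]]
0.33 [[339.71816862 225.05451255]]
0.36 [[345.57181686 215.84173091]]
```

```bash
python3 -m creep '[{"grip":0,"dp":[0,0,0.1],"rotation":[0,0,0]},{"grip":0,"dp":[0,0,0.2],"rotation":[0,0,0]},{"grip":0,"dp":[0,0,0.29],"rotation":[0,0,0]},{"grip":0,"dp":[0,0,0.29],"rotation":[0,0,0]},{"grip":0,"dp":[0,0,0.29],"rotation":[0,0,0]}]'; python3 -m creep '[{"grip":0,"dp":[0,0,-0.6],"rotation":[0,0,0]},{"grip":0,"dp":[0,0,-2],"rotation":[0,0,0]},{"grip":0,"dp":[0,0,-4],"rotation":[0,0,0]},{"grip":0,"dp":[-2,0,-4.5],"rotation":[0,0,0]},{"grip":0,"dp":[-5,0,-5],"rotation":[0,0,0]}]';  python3 -m creep '[{"grip":0,"dp":[-4,0,0],"rotation":[0,0,0]},{"grip":0,"dp":[-8,0,0],"rotation":[0,0,0]},{"grip":0,"dp":[-12,0,-2],"rotation":[0,0,0]},{"grip":0,"dp":[-12,0,-5],"rotation":[0,0,0]},{"grip":0,"dp":[-12,0,-5],"rotation":[0,0,0]}]'; python3 - <<'E'
from h import *
need([.42,.105,.094])
im,d=bot.read_camera("side");x,y=(310,250);cv2.imwrite("pics/side11.png",cv2.resize(im[y:y+60,x:x+80,::-1],None,fx=10,fy=10,interpolation=cv2.INTER_CUBIC))
im,d=bot.read_camera("top");x,y=(250,230);cv2.imwrite("pics/top11.png",cv2.resize(im[y:y+90,x:x+90,::-1],None,fx=6.6,fy=6.6,interpolation=cv2.INTER_CUBIC))
E
```

```text
time: 10.37
tool_pos: [0.4207, 0.085, 0.0941]
tcp_rot: [1.211, 1.207, -1.211]
wrist_force: [-1.1, 2.1, -1.5]
width: 0.0
time: 10.78
tool_pos: [0.418, 0.1353, 0.1417]
tcp_rot: [1.206, 1.212, -1.217]
wrist_force: [0.5, -0.2, -0.7]
width: 0.005
time: 11.2
tool_pos: [0.4233, 0.1896, 0.2688]
tcp_rot: [1.218, 1.206, -1.201]
wrist_force: [0.1, 0.1, -0.0]
width: -0.002
t 11.2 pos [0.4233 0.1896 0.2688] F [ 0.1  0.1 -0. ] q [ 0.37 -0.17  2.01  0.    1.29  0.37] dp cm [17.43 -0.47  8.56] rot [-0.001 -0.006 -0.009]
```

```bash
sleep 1
```

```text
(no output)
```

View pics/side11.png

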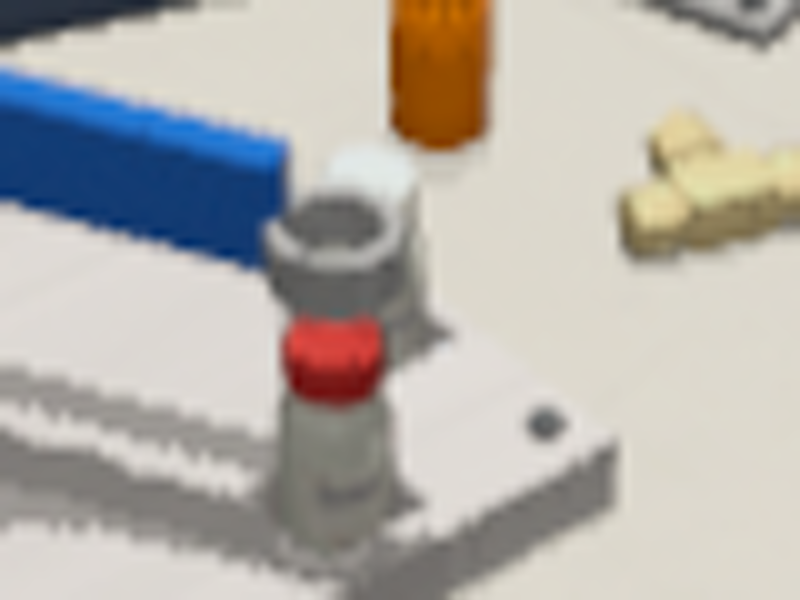

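View pics/top11.png

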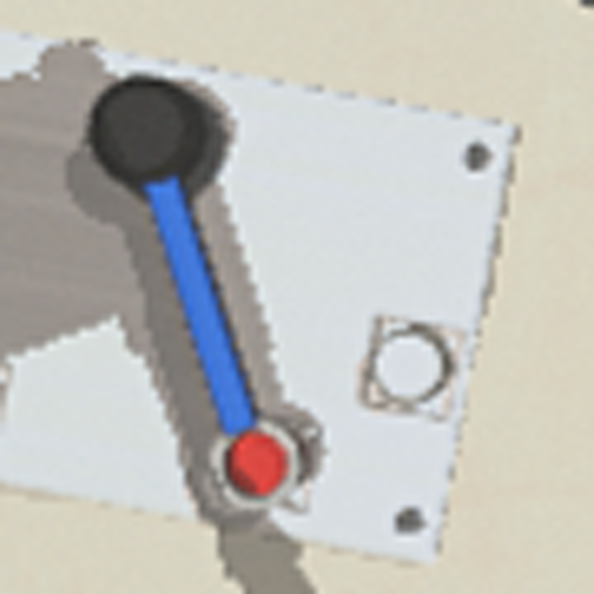

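```bash
python3 - <<'E'
from h import *
# red cap
im,_=bot.read_camera("top")
b=[x for x in blobs(im,(0,120,90),(8,255,255)) if 280<x[0][0]<300 and 285<x[0][1]<310]
print([x[:2] for x in b]); 
m=cv2.inRange(cv2.cvtColor(im,cv2.COLOR_RGB2HSV),(105,150,80),(125,255,255));m[:250]=0;m[305:]=0;m[:,:262]=0;m[:,:]*=1;m[:,300:]=0
n,l,s,c=cv2.connectedComponentsWithStats(m);k=1+np.argmax(s[1:,4]);ys,xs=np.nonzero(l==k)
vx,vy,x0,y0=cv2.fitLine(np.c_[xs,ys].astype(np.float32),cv2.DIST_L2,0,.01,.01).ravel()
print(s[k],vx,vy,x0,y0)
A=cast("top",(x0-vx*15,y0-vy*15),.1);B=cast("top",(x0+vx*15,y0+vy*15),.1);d=B-A
if d[0]>0:d=-d
print("arm a",np.arctan2(-d[1],-d[0]))
red=cast("top",b[0][0],.058);print("red now",red)
for h in ([.4845,.0886],[.48497,.08896],[.4838,.0882]):
    h=np.array(h);w=h-red[:2];print("red a",np.arctan2(w[1],w[0]),np.linalg.norm(w))
u=(d/np.linalg.norm(d))[:2];print("bar mid",(A+B)/2)
mid=((A+B)/2)[:2];r=red[:2]-mid;print("lateral miss mm",(u[0]*r[1]-u[1]*r[0])*1e3)
E
```

```text
[(array([288.4, 299.8]), array([285, 296,   8,   9,  61], dtype=int32))]
[272 257  16  38 188] 0.30541646 0.9522189 279.9415 275.71808
arm a 0.32741785547142377
red now [0.38926804 0.05826333 0.058     ]
red a 0.3083921496357665 0.09994718336040756
red a 0.3103856791383013 0.10050447953147204
red a 0.30669124108216217 0.09915894000593801
bar mid [0.43497649 0.07215732 0.1       ]
lateral miss mm -1.5439102449332047
```

```bash
python3 - <<'E'
from h import *
im,d=bot.read_camera("side");cv2.imwrite("pics/side12.png",im[:,:,::-1])
im,d=bot.read_camera("top");cv2.imwrite("pics/top12.png",im[:,:,::-1])
s=bot.read_state();print(s['time'],s['joint_vel'].round(3),s['wrist_force'].round(1))
E
```

```text
11.45 [-0.01   0.001  0.003  0.002 -0.002  0.002] [ 1.4 -0.1 -0.7]
```

```bash
sleep 1
```

```text
(no output)
```

View pics/side12.png

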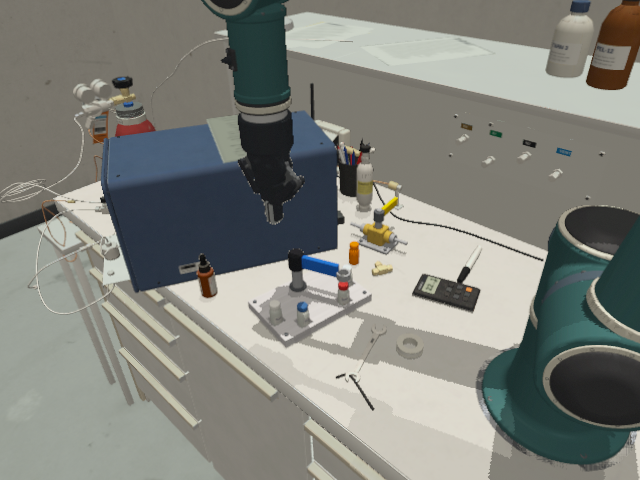

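View pics/top12.png

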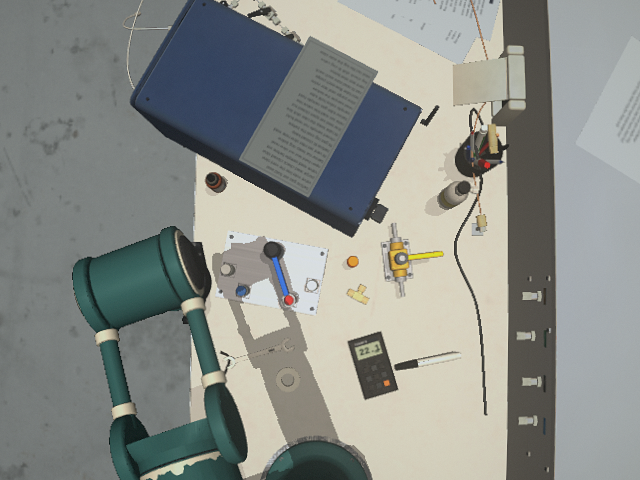

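The lever is crosswise, its tip at about (443,253) in the top view. The ring sits over the red cap at (289,300), and everything else is where it started.

```bash
python3 -c "
from workcell import bot
print(bot.finish_job())"
```

```text
the job is handed in; nothing more can be done
None
```

I shut the gas valve first, then swung the blue arm so its ring stands over the red-capped vial. I backed the robot clear and handed the job in at about 11.5 s.

- **Valve:** I pushed the yellow lever round with the closed fingertips until it stopped moving. The force rose from about 2 N to 11 N over the last 2 mm of pushing without the lever moving further. After I let go, the lever's tip was within 1 px of its predicted shut position in the top view.
- **Swing arm:** I pushed it gently, at about 3 N. In the top view the bar stands at 0.327 rad, and the red vial's well is at about 0.325–0.328 rad.
- **Where the checks disagreed:** The side view puts the ring about 1 mm past centre. A later top-view reading of the cap gave a 1.5 mm miss, but the ring partly hid the cap then, so I gave it less weight. I judge the ring centred to within about 1–1.5 mm.
- **Other items:** The other vials, sample cylinder, dropper bottle and brass tee show no visible change in the last pictures. At hand-in the gripper was well above the stand and touching nothing.

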